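# Crank the label-liner rewinder until it runs free

### The arm

A 7-joint arm with a two-finger parallel gripper is mounted at the origin on the work surface. World frame = base frame: x ahead of the robot, y to its left, z up, the work surface at z = 0. Lengths are in mm, angles in rad, forces in N, time in s.
With the tool pointing down it reaches from about 400 to 875 mm from the base axis. Payload 6.5 kg.
Tool frame: the origin (TCP) lies midway between the tips of the shut fingers; the grasp point (between the pads) lies 19 mm behind it; y points along the fingers, x is the direction in which the jaws open and shut, and the axes are right-handed (so a half turn about y gives the same grasp; the last joint's range is limited). The gripper opens to 85 mm and grips with 20 to 120 N. Pads are 22 mm wide; open, the fingers measure 114 mm over their backs; the gripper's body (76 mm by 85 mm) begins 54 mm behind the grasp point. The pads swing forward as they close: fully open they stand 13 mm farther back than shut.
Start: joints at [1.218, 0.536, -0.004, 1.538, 0.003, 1.067, -0.071], TCP at [183.871, -623.443, 231.29] pointing down, gripper open.
Joint ranges: [-2.7, 2.7], [-0.37, 2.16], [-1.27, 1.26], [0.24, 2.4], [-1.31, 4.45], [0.19, 1.91], [-2.76, 2.76]. Speed limits (rad/s): [2.39, 2.39, 3.14, 3.14, 3.14, 3.14, 3.14].

### API

Orientations are given as a unit quaternion [x, y, z, w].
In Python, from station import robot gives the robot as it stands.
- The arm moves only by the shell command python3 -m creep 'ROWS' [OPENING] [FORCE]. ROWS is a JSON object of lists of equal length, an entry for each row: "translation": the shift along the tool's x, y, z in m, a list of three; "turn": the turn about the tool's y in degrees. In form: {"translation": [[dx, dy, dz], ...], "turn": [turn, ...]}. A call has 1 to 5 rows; each row is the pose to reach, as a shift and turn from the pose commanded when the call began, along the tool's axes at that moment; what a row does not reach only later rows make up. A row lasts 1/8 s, in which the tool goes at most 62.5 mm and 10.7 degrees, less where a joint would pass 70% of its speed; a pose out of reach is approached as far as the arm can. A call with a gripper value outside its range is refused whole. OPENING is the opening, from 0 (shut) to 1 (fully open), set as the call begins (- or left out, the last holds). The fingers move at their own pace and stop on an object; FORCE is the grip in N (left out, the last holds). Time passes only in rows, so rows that repeat a pose let the fingers close. It gives the time, the measured TCP pose, the force and the opening at its end, in the units of the state.
- robot.observe(): the state, without advancing time (a new reading comes with each control period).
- robot.grab_frame(name): name is "scene" or "side" or "wrist"; returns a dict with "img" (384x512x3 uint8, blue, green, red), "depth" (384x512 float32, mm along the optical axis (not along the pixel's ray), 0 where there is no reading), "K" (3x3 intrinsics, pixels), "k1" (the pictures are not rectified: a ray, as slopes to the right and down, at radius r is drawn at 1 + k1 r^2 times it, then the intrinsics apply), "rvec" (rotation vector, rad) and "tvec" (3), from world to camera coordinates, as OpenCV has them; the wrist camera has in their place "tool_from_camera" (4x4, takes a point from camera to tool coordinates, whose origin is the TCP and whose axes are the tool frame's). Camera axes: x right, y down, z forward; pixel columns grow to the right and rows downward; lengths in mm; the calibration is good to about 2 mm. A picture is of the moment at which its call begins: read the wrist's pose just before it.
- robot.job_done(): hands the job in, once; it reports no verdict.
The state is a dict: "time_s": time; "joints": joint angles; "qd": joint speeds; "tau": joint torques, N m; "tcp_pos": TCP position; "orientation": TCP orientation; "force": force on the tool from outside, world axes, zero at the start; "torque": the same for the moment, N m; "finger_gap": finger opening in mm.
Only numpy, scipy, OpenCV 4.12 (cv2) and the standard library are available. Lean on these libraries where they do the work, as an engineer would, in place of code of your own. Each camera call takes 0.05 s, during which the arm holds its last target.

### The job

Wind up the last of the spent label liner on the rewinder with the orange crank knob: turn its crank clockwise, seen from above, until the drag suddenly lets go and the green flag on that rewinder pops up, then let go of the knob. Leave the crank of the rewinder with the black knob where it is.

Things in the scene. Friction and masses are not known exactly. Their poses are not given: they have to be found in the camera images.
- orange_rewinder: The rewinder to work on, fixed to the bench: grey base block 150 x 150 x 50 mm high, and a horizontal spool of brown liner, 100 mm across (top 81 mm above the bench), turning with the crank about the block's vertical middle axis. Origin: centre of the block's underside, on the crank axis; z up. Flag at (+62, +62) mm in this frame. After the drag lets go the crank turns on freely and harmlessly.
- orange_knob (a point): Centre of the top of the orange crank knob, 136 mm above the bench; goes round with the crank. Knob: upright cylinder 20 mm across, 40 mm tall, spinning freely on its pin 50 mm from the crank axis, on an arm whose top is 96 mm above the bench. Turning takes about 5 N at the knob with the drag on, nearly none once released, half to one turn clockwise from the start. Anticlockwise soon meets a stop.
- orange_flag (a joint): Height in m by which the green flag has risen: about 0 while the drag is on, 0.018 popped up. A 16 mm round pin in a black ring in a corner of the orange-knobbed rewinder's top, about 2 mm proud at the start. Its own spring lifts it the moment the drag lets go, and it stays up.
- black_knob (a point): Centre of the top face of the black crank knob of the second, otherwise alike rewinder, 136 mm above the bench and 50 mm from that rewinder's crank axis. Not to be turned.
Things that resemble listed ones, but are neither listed nor needed, are in the scene too. What is shaped like the orange_rewinder but red or yellow is not meant.

How it is judged:
By the outcome, as a careful person would: the job done as asked, in the order asked, and still so for the second after the job is handed in, with the robot touching nothing.
It also fails if it takes over 45 s, if anything falls off the work surface, if the arm or the gripper's body presses on something with over 40 N, if the wrist force passes 120 N, or if a joint passes its speed limit or range.

## Working session

There is one attempt and no reset: what is moved stays moved. The work goes in short steps, Python scripts to look and compute and a shell command to move; the robot and the scene stay as the last step left them, time stands still between calls to the robot, and variables do not carry over. Pictures are saved under pics/ and viewed, and the job is handed in when it is done.

```bash
ls; mkdir -p pics; python3 - <<'E'
from station import robot
import cv2
s=robot.observe();print({k:s[k] for k in('time_s','tcp_pos','orientation','finger_gap','force')})
for n in("scene","side","wrist"):
    f=robot.grab_frame(n);cv2.imwrite(f"pics/{n}0.png",f["img"])
    print(n,f["K"].tolist(),f["k1"],f.get("rvec"),f.get("tvec"),f.get("tool_from_camera"))
E
```

```text
pics
{'time_s': 0.0, 'tcp_pos': array([ 183.68223364, -622.86986939,  230.40764374]), 'orientation': array([-0.56599439,  0.42390983, -0.42291117,  0.56665417]), 'finger_gap': 85.4638845455496, 'force': array([-1.03388923, -0.51552795,  0.1079653 ])}
scene [[439.9546889722478, 0.0, 261.99228517612727], [0.0, 439.9546889722478, 183.65642852667662], [0.0, 0.0, 1.0]] -0.04859387078884474 [ 2.27749976  0.96043342 -0.37324393] [-233.75583345 -237.68840375 1367.55016948] None
side [[459.0030098196999, 0.0, 259.9422047174124], [0.0, 459.0030098196999, 188.30086828902472], [0.0, 0.0, 1.0]] -0.036270155569128285 [ 0.11635242 -2.69973071  1.52402596] [ 433.88818742  177.30084115 1148.46402383] None
wrist [[333.431017520042, 0.0, 254.25043298669866], [0.0, 333.431017520042, 192.49642201738598], [0.0, 0.0, 1.0]] 0.014279364661377577 None None [[ 9.99999990e-01  3.36073129e-06  1.38388343e-04  2.93910713e-01]
 [-1.29971882e-04 -3.21279264e-01  9.46984487e-01 -1.42171889e+02]
 [ 4.76438654e-05 -9.46984496e-01 -3.21279260e-01  8.26265111e+01]
 [ 0.00000000e+00  0.00000000e+00  0.00000000e+00  1.00000000e+00]]
```

View pics/scene0.png

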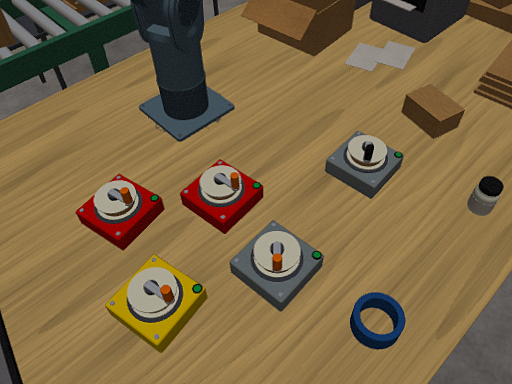

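View pics/side0.png

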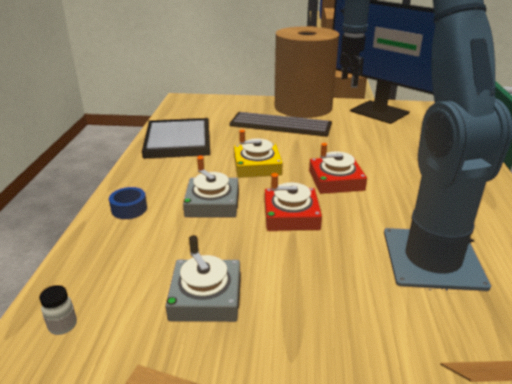

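View pics/wrist0.png

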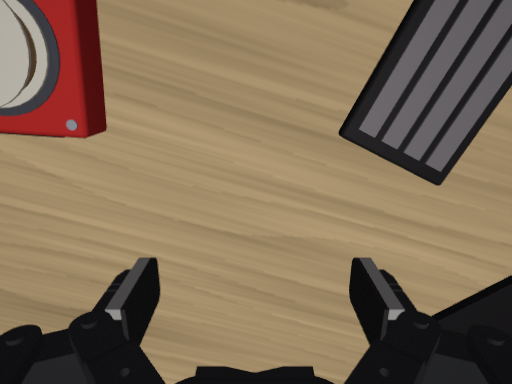

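The scene view shows the grey rewinder with the orange knob at about (277,262), and the black-knobbed one at (367,153). In the side view the orange knob is at (200,163) and the grey block at (211,197). The wrist view shows only a red block and the keyboard. Next I'll measure positions.

```bash
cat > h.py <<'E'
import numpy as np,cv2
from scipy.spatial.transform import Rotation as R
from station import robot
def pose(s):
    T=np.eye(4);T[:3,:3]=R.from_quat(s['orientation']).as_matrix();T[:3,3]=s['tcp_pos'];return T
def grab(n):
    s=robot.observe();f=robot.grab_frame(n)
    if n=='wrist': f['C']=pose(s)@f['tool_from_camera']
    else:
        T=np.eye(4);T[:3,:3]=cv2.Rodrigues(np.array(f['rvec'],float))[0];T[:3,3]=f['tvec'];f['C']=np.linalg.inv(T)
    return f
def ray(f,uv):
    d=np.array([f['k1'],0,0,0,0],float)
    p=cv2.undistortPoints(np.array([[uv]],float),f['K'],d)[0,0]
    return f['C'][:3,3],f['C'][:3,:3]@np.array([p[0],p[1],1])
def onplane(f,uv,z):
    o,d=ray(f,uv);return o+d*(z-o[2])/d[2]
def tri(f1,u1,f2,u2):
    o,d=ray(f1,u1);p,e=ray(f2,u2)
    t=np.linalg.lstsq(np.c_[d,-e],p-o,rcond=None)[0]
    a,b=o+t[0]*d,p+t[1]*e
    return (a+b)/2,np.linalg.norm(a-b)
def project(f,P):
    T=np.linalg.inv(f['C']);q=T[:3,:3]@np.array(P,float)+T[:3,3]
    x=q[:2]/q[2];x=x*(1+f['k1']*(x@x));return f['K'][:2,:2]@x+f['K'][:2,2]
E
python3 - <<'E'
from h import *
S=grab('scene');D=grab('side')
boxes={'scene':(230,215,325,310),'side':(180,150,243,220)}
c={}
for n,f in(('scene',S),('side',D)):
    h=cv2.cvtColor(f['img'],cv2.COLOR_BGR2HSV);x0,y0,x1,y1=boxes[n]
    m=np.zeros(h.shape[:2],np.uint8);m[y0:y1,x0:x1]=255
    o=cv2.inRange(h,(4,170,90),(18,255,255))&m
    g=cv2.inRange(h,(45,120,50),(85,255,255))&m
    w=cv2.inRange(h,(10,5,120),(35,90,255))&m
    for k,mm in(('o',o),('g',g),('w',w)):
        nn,l,st,ce=cv2.connectedComponentsWithStats(mm)
        if nn<2: print(n,k,'none');continue
        i=1+st[1:,4].argmax();print(n,k,st[i],ce[i]);c[n,k]=ce[i]
    cv2.imwrite(f'pics/{n}1.png',cv2.resize(f['img'][y0:y1,x0:x1],None,fx=6,fy=6))
print('knob mid tri',tri(S,c['scene','o'],D,c['side','o']))
for n,f in(('scene',S),('side',D)):
    print(n,'knob@116',onplane(f,c[n,'o'],116),'flag@52',onplane(f,c[n,'g'],52) if (n,'g') in c else 0)
E
```

```text
scene o [273 254   9   8  63] [276.93650794 257.34920635]
scene g [313 251   8   7  39] [316.33333333 254.30769231]
scene w [ 254  231   47   46 1389] [276.65586753 252.40676746]
side o [197 155   7  14  86] [200.20930233 161.30232558]
side g [185 199   5   3  12] [186.83333333 200.08333333]
side w [185 170  53  28 763] [210.18348624 183.59764089]
knob mid tri (array([ 627.77659771, -234.68024163,  124.29454371]), np.float64(3.3802591098224695))
scene knob@116 [ 622.63401021 -231.48764717  116.        ] flag@52 [ 651.01758124 -137.09106212   52.        ]
side knob@116 [ 632.76279565 -248.88208096  116.        ] flag@52 [ 652.46314867 -135.59856736   52.        ]
```

View pics/scene1.png

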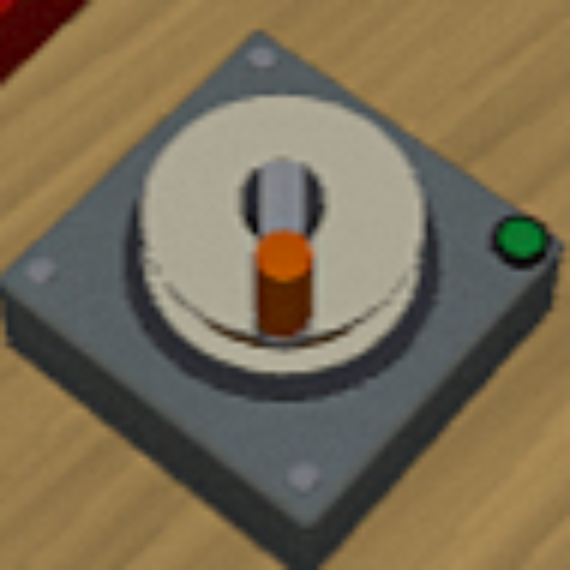

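View pics/side1.png

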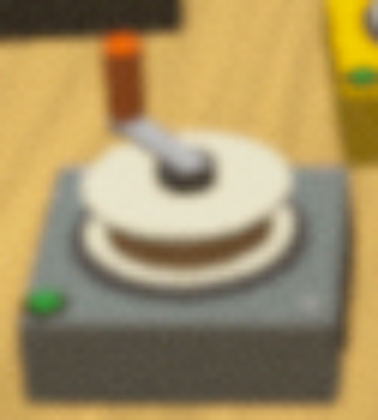

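The crops show the knob top at about (277.1,257.3) in the scene view and (200.1,156.9) in the side view. Three corner screws and the flag show at the block corners, and the block's centre follows from them.

```bash
python3 - <<'E'
from h import *
S=grab('scene');D=grab('side')
q=lambda u,v:(230+u/6-.4,215+v/6-.4)
r=lambda u,v:(180+u/6-.4,150+v/6-.4)
P=[onplane(S,q(*a),50) for a in((262,56),(40,269),(303,476))]+[onplane(S,q(521,240),52)]
print(np.round(P,1));c1=(P[0]+P[2])/2;c2=(P[1]+P[3])/2;print('centres',c1,c2)
print('side',np.linalg.norm(P[0]-P[1]),np.linalg.norm(P[1]-P[2]),np.linalg.norm(P[2]-P[3]))
kt=q(285,256);ks=r(123,44)
print('knob top tri',tri(S,kt,D,ks),onplane(S,kt,136),onplane(D,ks,136))
a,b=onplane(D,r(313,301),50),onplane(D,r(43,302),52);print('side screws',a,b)
print('base ang deg',np.degrees(np.arctan2(*(P[3]-P[2])[1::-1])))
k=onplane(S,kt,136);c=(c1+c2)/2
print('crank r',np.linalg.norm((k-c)[:2]),np.degrees(np.arctan2(*(k-c)[1::-1])))
print(np.round(pose(robot.observe()),3))
E
```

```text
[[ 526.7 -145.9   50. ]
 [ 537.1 -269.7   50. ]
 [ 660.9 -259.8   50. ]
 [ 651.7 -137.5   52. ]]
centres [ 593.8341542  -202.83364983   50.        ] [ 594.35838456 -203.59995686   51.        ]
side 124.23544763048413 124.27665042697015 122.6407813315858
knob top tri (array([ 630.31787198, -239.51050231,  135.16818838]), np.float64(0.7002957190120408)) [ 631.01609606 -239.78947738  136.        ] [ 629.66429504 -238.19248115  136.        ]
side screws [ 527.88093459 -151.54537542   50.        ] [ 652.82098231 -136.34940222   52.        ]
base ang deg 94.33604594427337
crank r 51.96762538589144 -44.72935695872908
[[ 2.83000e-01 -0.00000e+00  9.59000e-01  1.83845e+02]
 [-9.59000e-01  0.00000e+00  2.83000e-01 -6.23314e+02]
 [-0.00000e+00 -1.00000e+00 -0.00000e+00  2.31070e+02]
 [ 0.00000e+00  0.00000e+00  0.00000e+00  1.00000e+00]]
```

The axis is at about (594.3,-203.2). The knob is at -45°, which puts it at (629.5,-238.5). The radius came out 52 mm against 50 and the screw spacing 124 mm as expected, so the two views agree. Next I move over, turning 16.4° so that tool z = world x and tool x = -world y.

```bash
python3 -m creep '{"translation": [[-0.024,0,0.054],[-0.049,0,0.107],[-0.073,0,0.161],[-0.097,0,0.214],[-0.121,0,0.268]], "turn": [4,8,12,16.4,16.4]}' 0.6 40; python3 - <<'E'
from h import *
s=robot.observe();T=pose(s);print(np.round(T,3),s['time_s'])
print('delta tool to knob',T[:3,:3].T@(np.array([629.5,-238.5,200])-T[:3,3]))
E
```

```text
time_s: 0.98
tcp_pos: [408.0, -430.3, 231.5]
orientation: [0.5, -0.5, 0.5, -0.5]
force: [1.1, -1.1, 0.2]
finger_gap: 51.3
[[  -0.       0.       1.     407.971]
 [  -1.      -0.      -0.    -430.304]
 [   0.      -1.       0.     231.477]
 [   0.       0.       0.       1.   ]] 0.975
delta tool to knob [-191.90469452   31.41974376  221.4502769 ]
```

```bash
python3 -m creep '{"translation": [[-0.040,0,0.046],[-0.080,0,0.092],[-0.120,0,0.138],[-0.160,0.01,0.184],[-0.192,0.02,0.2215]], "turn": [0,0,0,0,0]}'; python3 -m creep '{"translation": [[0,0,0]], "turn": [0]}'; python3 - <<'E'
from h import *
s=robot.observe();T=pose(s);print(s['time_s'])
f=grab('wrist');cv2.imwrite('pics/w2.png',f['img'])
print('expected knob top',project(f,[629.5,-238.5,136]),'axis@96',project(f,[594.3,-203.2,96]))
print('tool delta',T[:3,:3].T@(np.array([629.5,-238.5,102])-T[:3,3]))
E
```

```text
time_s: 1.6
tcp_pos: [630.0, -237.0, 211.2]
orientation: [-0.5, 0.499, -0.5, 0.501]
force: [1.1, -0.1, -0.4]
finger_gap: 51.4
time_s: 1.72
tcp_pos: [630.8, -233.5, 209.9]
orientation: [-0.501, 0.499, -0.497, 0.503]
force: [1.1, -0.9, 0.4]
finger_gap: 51.4
1.725
expected knob top [261.35386595 207.14849547] axis@96 [217.99456627 228.53639219]
tool delta [  5.40004381 107.88915994  -1.33102584]
```

View pics/w2.png

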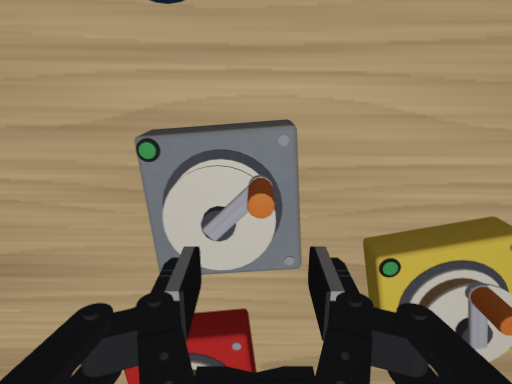

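The wrist view shows the orange knob top at (261,205), against a prediction of (261,207), so the position is confirmed. I descend partway and read again.

```bash
python3 -m creep '{"translation": [[0,0.025,0],[0,0.05,0],[0,0.055,0],[0,0.055,0]], "turn": [0,0,0,0]}'; python3 - <<'E'
from h import *
s=robot.observe();T=pose(s)
print('tool delta',T[:3,:3].T@(np.array([629.5,-238.5,103])-T[:3,3]),np.degrees(R.from_matrix(T[:3,:3]).as_euler('xyz')))
f=grab('wrist');cv2.imwrite('pics/w3.png',f['img'])
m=cv2.inRange(cv2.cvtColor(f['img'],cv2.COLOR_BGR2HSV),(4,200,150),(18,255,255))
n,l,st,ce=cv2.connectedComponentsWithStats(m);print(st[1:],ce[1:],project(f,[629.5,-238.5,136]))
E
```

```text
time_s: 2.28
tcp_pos: [627.7, -240.5, 156.8]
orientation: [0.5, -0.5, 0.5, -0.5]
force: [0.3, 0.6, 0.4]
finger_gap: 51.4
tool delta [-2.08037939 53.84270124  1.74177306] [-8.99927647e+01 -3.43435191e-02 -9.00412246e+01]
[] [] [249.83419353 237.44066835]
```

View pics/w3.png

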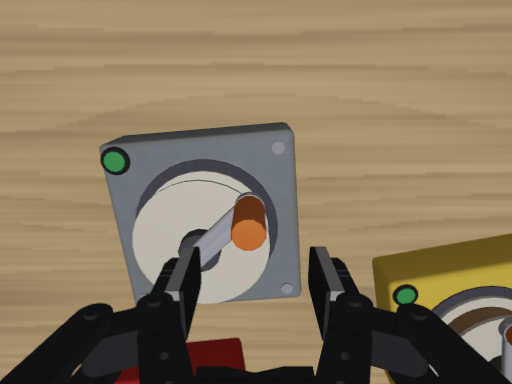

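The knob top shows at (249,235), within about 1 mm of the prediction. Now I go down and close on it.

```bash
python3 -m creep '{"translation": [[-0.002,0.02,0.002],[-0.002,0.04,0.002],[-0.002,0.053,0.002],[-0.002,0.053,0.002]], "turn": [0,0,0,0]}'; python3 -m creep '{"translation": [[0,0,0],[0,0,0],[0,0,0],[0,0,0],[0,0,0]], "turn": [0,0,0,0,0]}' 0 40;  python3 - <<'E'
from h import *
f=grab('wrist');cv2.imwrite('pics/w4.png',f['img'])
print(robot.observe()['force'],robot.observe()['tcp_pos'])
E
```

```text
time_s: 2.82
tcp_pos: [628.9, -237.1, 101.3]
orientation: [-0.501, 0.501, -0.499, 0.5]
force: [-0.4, 0.1, -0.2]
finger_gap: 51.4
time_s: 3.45
tcp_pos: [630.7, -237.3, 104.1]
orientation: [-0.5, 0.499, -0.5, 0.5]
force: [0.2, 0.9, 5.1]
finger_gap: 18.8
[-0.28300748  1.43034874  6.4978029 ] [ 630.72405911 -237.3649073   104.10987242]
```

View pics/w4.png

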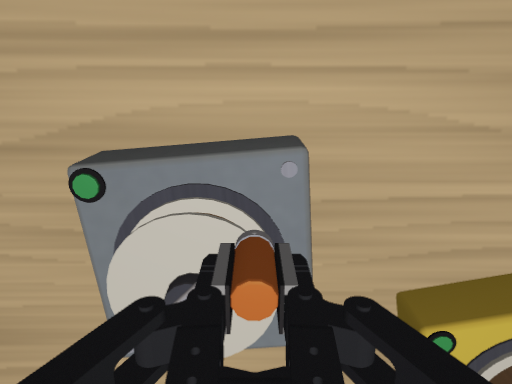

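The knob is gripped between the pads (gap 18.8 mm, knob at (255,280) in the image). Now I work out the circle rows.

```bash
python3 - <<'E'
import numpy as np
for s in range(-45,-500,-60):
    a=np.radians(s-12*np.arange(1,6));b=np.radians(s)
    print(s,[[float(round(-.05*(np.sin(t)-np.sin(b)),4)),0,float(round(.05*(np.cos(t)-np.cos(b)),4))] for t in a])
E
```

```text
-45 [[0.0066, 0, -0.0081], [0.0113, 0, -0.0174], [0.014, 0, -0.0275], [0.0146, 0, -0.038], [0.0129, 0, -0.0483]]
-105 [[-0.0037, 0, -0.0098], [-0.0094, 0, -0.0185], [-0.0168, 0, -0.0259], [-0.0256, 0, -0.0316], [-0.0354, 0, -0.0354]]
-165 [[-0.0103, 0, -0.0016], [-0.0208, 0, -0.0011], [-0.0309, 0, 0.0016], [-0.0402, 0, 0.0064], [-0.0483, 0, 0.0129]]
-225 [[-0.0066, 0, 0.0081], [-0.0113, 0, 0.0174], [-0.014, 0, 0.0275], [-0.0146, 0, 0.038], [-0.0129, 0, 0.0483]]
-285 [[0.0037, 0, 0.0098], [0.0094, 0, 0.0185], [0.0168, 0, 0.0259], [0.0256, 0, 0.0316], [0.0354, 0, 0.0354]]
-345 [[0.0103, 0, 0.0016], [0.0208, 0, 0.0011], [0.0309, 0, -0.0016], [0.0402, 0, -0.0064], [0.0483, 0, -0.0129]]
-405 [[0.0066, 0, -0.0081], [0.0113, 0, -0.0174], [0.014, 0, -0.0275], [0.0146, 0, -0.038], [0.0129, 0, -0.0483]]
-465 [[-0.0037, 0, -0.0098], [-0.0094, 0, -0.0185], [-0.0168, 0, -0.0259], [-0.0256, 0, -0.0316], [-0.0354, 0, -0.0354]]
```

```bash
python3 -m creep '{"translation": [[0.0066,-0.001,-0.0081],[0.0113,-0.001,-0.0174],[0.014,-0.001,-0.0275],[0.0146,-0.001,-0.038],[0.0129,-0.001,-0.0483]], "turn": [0,0,0,0,0]}'
```

```text
time_s: 4.12
tcp_pos: [582.4, -250.1, 104.2]
orientation: [-0.5, 0.499, -0.5, 0.501]
force: [5.7, 2.1, -4.0]
finger_gap: 19.1
```

The force on the tool is about 6 N, which matches the drag. The position is within 2 mm of nominal.

```bash
python3 -m creep '{"translation": [[-0.0037,0,-0.0098],[-0.0094,0,-0.0185],[-0.0168,0,-0.0259],[-0.0256,0,-0.0316],[-0.0354,0,-0.0354]], "turn": [0,0,0,0,0]}'; python3 - <<'E'
from h import *
f=grab('wrist');cv2.imwrite('pics/w5.png',f['img'])
print(robot.observe()['force'],robot.observe()['tcp_pos'])
E
```

```text
time_s: 4.75
tcp_pos: [547.3, -216.0, 104.2]
orientation: [0.5, -0.499, 0.501, -0.5]
force: [9.1, -1.8, -7.6]
finger_gap: 18.9
[ 3.75674161  2.51214261 -2.81990142] [ 546.87790387 -214.06597857  104.14919835]
```

View pics/w5.png

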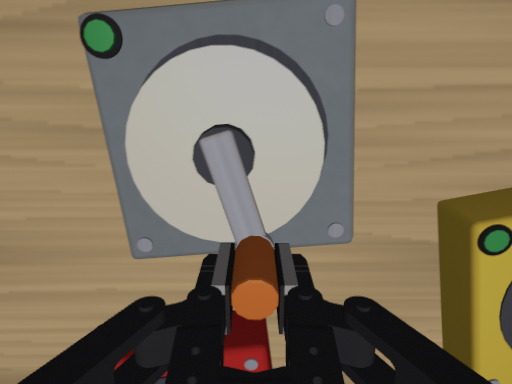

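The crank is following: the arm points at the gripped knob at (255,280), and the flag at (101,36) is still down. I carry on.

```bash
python3 -m creep '{"translation": [[-0.0103,0,-0.0016],[-0.0208,0,-0.0011],[-0.0309,0,0.0016],[-0.0402,0,0.0064],[-0.0483,0,0.0129]], "turn": [0,0,0,0,0]}'; python3 - <<'E'
from h import *
f=grab('scene');cv2.imwrite('pics/s6.png',cv2.resize(f['img'][190:320,210:340],None,fx=4,fy=4))
E
```

```text
time_s: 5.42
tcp_pos: [556.9, -169.8, 104.1]
orientation: [0.501, -0.501, 0.5, -0.498]
force: [-2.4, -4.2, 2.3]
finger_gap: 18.9
```

View pics/s6.png

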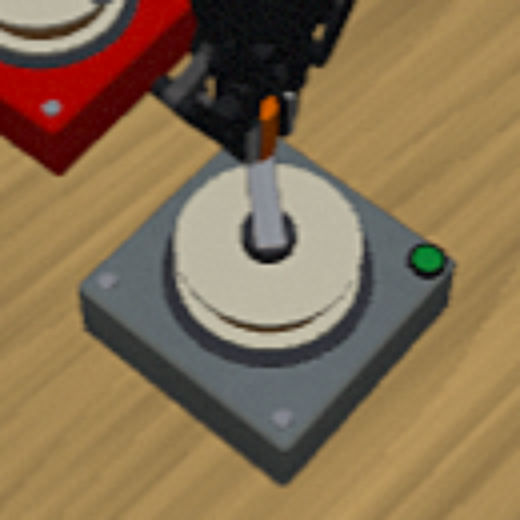

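After half a turn the flag, at (427,260) in the crop, is still down.

```bash
python3 -m creep '{"translation": [[-0.0066,0,0.0081],[-0.0113,0,0.0174],[-0.014,0,0.0275],[-0.0146,0,0.038],[-0.0129,0,0.0483]], "turn": [0,0,0,0,0]}'; python3 - <<'E'
from h import *
f=grab('scene');cv2.imwrite('pics/s7.png',cv2.resize(f['img'][190:320,210:340],None,fx=4,fy=4))
f=grab('wrist');cv2.imwrite('pics/w7.png',f['img']);print(robot.observe()['force'])
E
```

```text
time_s: 6.1
tcp_pos: [605.8, -152.7, 104.1]
orientation: [-0.501, 0.501, -0.498, 0.5]
force: [-6.3, 2.0, 6.6]
finger_gap: 19.1
[-1.35968684  2.38600427  4.19923461]
```

View pics/s7.png

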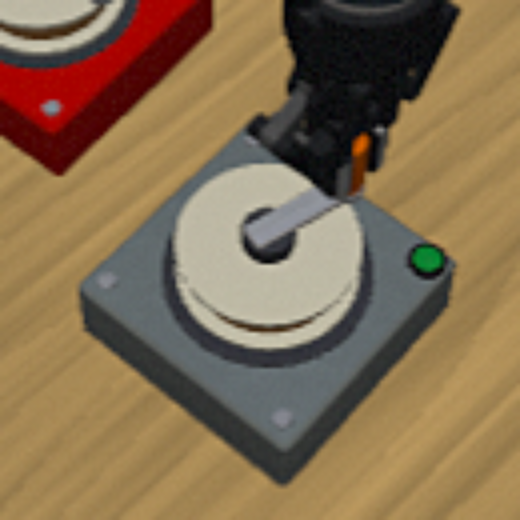

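View pics/w7.png

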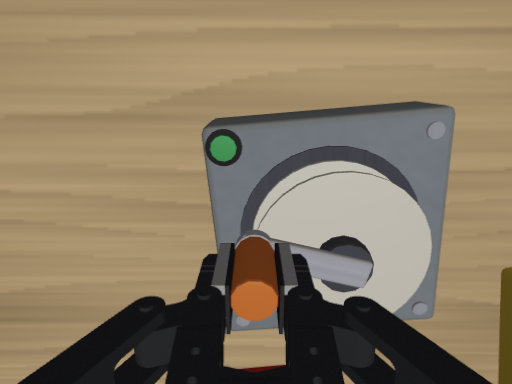

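The flag is still down after 240° of turning, so I continue.

```bash
python3 -m creep '{"translation": [[0.0037,0,0.0098],[0.0094,0,0.0185],[0.0168,0,0.0259],[0.0256,0,0.0316],[0.0354,0,0.0354]], "turn": [0,0,0,0,0]}'; python3 - <<'E'
from h import *
f=grab('scene');cv2.imwrite('pics/s8.png',cv2.resize(f['img'][190:320,210:340],None,fx=4,fy=4))
f=grab('wrist');cv2.imwrite('pics/w8.png',f['img']);print(robot.observe()['force'])
E
```

```text
time_s: 6.82
tcp_pos: [644.0, -189.7, 104.2]
orientation: [-0.5, 0.499, -0.5, 0.501]
force: [4.5, 1.3, -2.2]
finger_gap: 18.5
[ 5.44010823  1.20409843 -4.22554457]
```

View pics/s8.png

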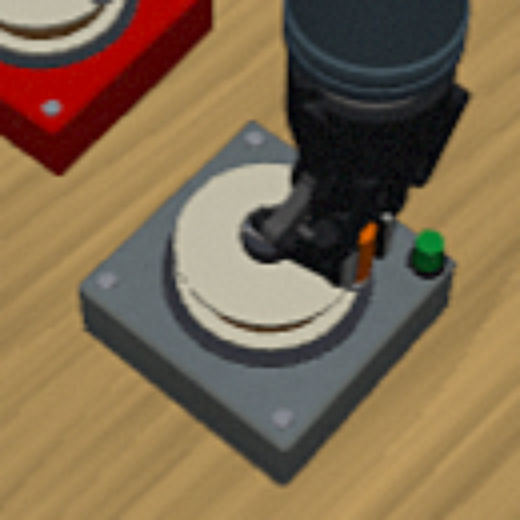

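View pics/w8.png

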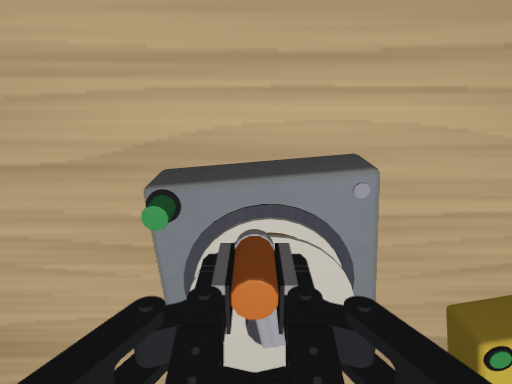

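The flag has popped up: it stands clear of its ring at (428,248) in the scene crop and (155,217) in the wrist view. Now I release the knob and retreat upward.

```bash
python3 -m creep '{"translation": [[0,0,0],[0,0,0],[0,0,0],[0,0,0]], "turn": [0,0,0,0]}' 0.6;  python3 -m creep '{"translation": [[0,-0.02,0],[0,-0.05,0],[0,-0.09,0],[0,-0.12,0],[0,-0.12,0]], "turn": [0,0,0,0,0]}'; python3 -m creep '{"translation": [[0,0,-0.04],[0,0,-0.09],[0,0,-0.12],[0,0,-0.12]], "turn": [0,0,0,0]}'; python3 - <<'E'
from h import *
f=grab('scene');cv2.imwrite('pics/s9.png',f['img']);
cv2.imwrite('pics/s9c.png',cv2.resize(f['img'][190:320,210:340],None,fx=4,fy=4))
f=grab('side');cv2.imwrite('pics/d9.png',f['img']);s=robot.observe();print(s['force'],s['time_s'])
E
```

```text
time_s: 7.42
tcp_pos: [642.7, -189.2, 104.3]
orientation: [0.5, -0.5, 0.5, -0.5]
force: [-0.4, 0.3, -0.7]
finger_gap: 50.8
time_s: 8.05
tcp_pos: [645.0, -189.7, 228.9]
orientation: [0.499, -0.498, 0.502, -0.501]
force: [-0.0, -0.5, -0.3]
finger_gap: 51.2
time_s: 8.55
tcp_pos: [520.5, -189.6, 224.3]
orientation: [-0.5, 0.501, -0.5, 0.499]
force: [0.8, 0.4, -0.1]
finger_gap: 51.1
[0.50688306 0.88150398 0.14375099] 8.65
```

View pics/s9.png

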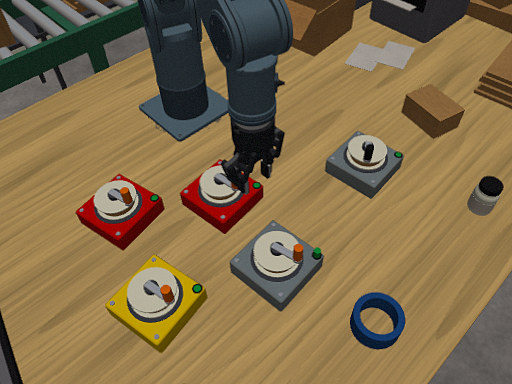

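View pics/d9.png

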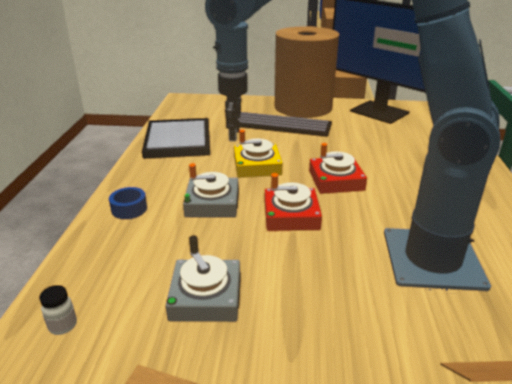

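The flag is still up at (317,253) in the scene view and the knob is free. The black crank is unchanged at (367,152) scene and (194,244) side, and the gripper is well clear. I hand the job in.

```bash
python3 -c "
from station import robot
print(robot.job_done())"
```

```text
the job is handed in; nothing more can be done
None
```

The orange-knobbed grey rewinder is wound up: its green flag popped up, and I then let go of the knob. I gripped the knob and took it clockwise round its axis. The drag let go somewhere between 240° and 300° of turning.

- **Flag and release:** after I backed the arm away, the scene picture showed the flag still standing up and the gripper clear of everything. The wrist force read about 1 N or less, which is the no-contact level.
- **Forces and time:** the forces I read while turning stayed under about 13 N. I handed the job in at about 8.7 s of the 45 s allowed.
- **Black knob:** its crank looks unchanged in both the scene and side pictures.
- **Disagreements:** none beyond a couple of millimetres. The crank radius first measured 52 mm against the stated 50 mm.

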